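Find the lock bar's release and draw the cartridge out of its sleeve

TASK

Draw the steel cartridge (a round shaft with a collar) straight out of the bored sleeve block on its collar side, until the whole shaft has left the bore and it lies let go in the fixture's tray, between the rails. A sliding lock bar on top of the block holds it: the release point is unmarked, so slide the bar a little at a time and feel with gentle pushes on the tail whether the shaft gives, then push the collar out from between the cheeks and hook behind it. Never force it: the loose-standing fixture must not be dragged along or tipped, nor the cartridge lifted out of the tray, and the things around stay as they are.

Things in the scene. Friction and masses are not known exactly. Their poses are not given: they have to be found in the camera images.
- fixture: Loose metal service fixture, about 3.5 kg; slides on the bench if pushed with 16 N or more. Origin on the bench, z up, draw direction +y (all mm, its frame). Base tray 124 wide, y -125 to 160, top at z 12. Two low plastic rails (x +-25 to +-33, top z 22) run along the tray to a low end fence (inner face y 152, top z 22). Sleeve block on it: see bore_mouth, bore_rear
- bore_mouth (a point): Centre of the bore's mouth on the collar side, (0, -30, 44) mm in the fixture's frame, same axes. Bore diameter 27.2 mm along y. From the mouth face two cheeks (x +-33 to +-39 mm, up to z 76 mm) reach on to y -18 mm, beside the sunk collar; open above
- bore_rear (a point): Centre of the bore's rear opening, (0, -100, 44) mm in the fixture's frame, same axes. The steel sleeve block is 120 mm wide (x), 70 mm long (y -100 to -30) and its top is at z 76 mm
- cartridge: Loose steel cartridge, about 0.55 kg: round shaft 26 mm diameter, 124 mm long, behind a round collar 60 mm diameter, 12 mm thick. Origin on its axis at the collar's rear face; own +y along the axis out through the collar (draw direction). Starts 1 to 6 mm out of the bore mouth. Locked, it has up to 6 mm of play, then stops hard; unlocked, it drags with 2 to 5 N
- tail (a point): Centre of the shaft's tail end, (0, -124, 0) mm in the cartridge's frame. At the start 48 to 53 mm of shaft stands out behind the block; pushed flush, it leaves 42 mm between cheeks and collar for the fingers. Once out of the bore the tail drops 17 mm onto the tray and the axis lies about 8 degrees off level
- solvent_bottle: Bystander: standing amber bottle, 66 mm diameter, 150 mm tall; origin at its foot
- beaker: Bystander: white open beaker, 68 mm diameter, 80 mm tall; origin at its foot
- wrench: Bystander: wrench 150 mm long lying flat along its own x; origin at the middle of its underside
- lock_bar (a joint): Lock bar: value 0 to 0.034 m as its tab slides along the fixture's +x; starts 0 to 3 mm. Slides at about 4 N and stays. The shaft is free only within 4 mm of a hidden release value, different each time, between 9 and 31 mm; before and beyond it is locked. Slide the bar only with the shaft not pressed on. Once the collar stands out 15 mm, the bar no longer matters
- tab (a point): Middle of the top of the lock bar's steel tab, a block 12 mm (x) by 18 mm (y), standing 17 mm above the block's top (tab top at z 93 mm), at y -62 mm in the fixture's frame, x = -17 mm + bar value; fixture's axes
Things that resemble listed ones, but are neither listed nor needed, are in the scene too. Leave any yellow look-alike of the cartridge alone.

How it is judged:
On the way:
1. the collar has come out from between the cheeks while the shaft is still deep in the bore (y of cartridge in the frame of fixture above -0.015 m and y of tail in the frame of fixture below -0.06 m and angle between the y axis of cartridge and the y axis of fixture, either way round below 0.12 rad), for 0.1 s.
At the end, for the whole second after the job is handed in: Whole shaft out of the bore; cartridge at rest on the tray, tail down on its floor, collar centre within 12 mm and tail within 20 mm of the tray's middle line, collar inside the end fence; fixture upright, within 15 mm of its start; nothing else moved over 20 mm (y of tail in the frame of fixture above -0.029 m and y of cartridge in the frame of fixture below 0.143 m and x of cartridge in the frame of fixture between -0.012 and 0.012 m and x of tail in the frame of fixture between -0.02 and 0.02 m and z of tail in the frame of fixture below 0.031 m and z of cartridge in the frame of fixture below 0.049 m and linear speed of cartridge below 0.02 m/s and distance of fixture from where it was at the start of the episode below 0.015 m and angle between fixture's own z axis and vertical below 0.05 rad); the robot touches nothing.
It fails at once if the fixture is dragged more than 15 mm or tipped (distance of fixture from where it was at the start of the episode above 0.015 m or angle between fixture's own z axis and vertical above 0.08 rad).
It fails at once if the cartridge is lifted out of the tray (z of cartridge in the frame of fixture above 0.065 m).
It fails at once if a bystander is moved more than 20 mm (distance of any of solvent_bottle, beaker, wrench from where it was at the start of the episode above 0.02 m).
It also fails if it takes over 72 s, if anything falls off the work surface, if the arm or the gripper's body presses on something with over 40 N, if the wrist force passes 120 N, or if a joint passes its speed limit or range.

ROBOT

A 6-joint arm with a two-finger parallel gripper is mounted at the origin on the work surface. World frame = base frame: x ahead of the robot, y to its left, z up, the work surface at z = 0. Lengths are in m, angles in rad, forces in N, time in s.
With the tool pointing down it reaches from about 0.375 to 0.9 m from the base axis. Payload 3.1 kg.
Tool frame: the origin (TCP) lies on the front face of the gripper's body, between the roots of the fingers; the fingertips stand 70 mm ahead of it and the grasp point (between the pads) lies 51 mm ahead of it (tip_extent is the distance from the TCP to the fingertips, in m); y points along the fingers, x is the direction in which the jaws open and shut, and the axes are right-handed (so a half turn about y gives the same grasp; the last joint's range is limited). The gripper opens to 87 mm and grips with 3 to 60 N. Pads are 19 mm wide; open, the fingers measure 117 mm over their backs; the gripper's body (75 mm by 190 mm) begins 51 mm behind the grasp point.
Start: joints at [1.137, 0.527, 1.433, -0, 1.181, -0.178], TCP at [0.157, 0.605, 0.292] pointing down, gripper open.
Joint ranges: [-3.08, 3.08], [-0.75, 2.2], [0.22, 2.44], [-1.43, 4.57], [0, 2.65], [-2.85, 2.85]. Speed limits (rad/s): [2.79, 2.79, 3.14, 3.14, 3.14, 3.14].

INTERFACE

Orientations are given as a unit quaternion [w, x, y, z].
In Python, from cell import move_to, servo_line, move_j, command_gripper, sleep, ik, get_obs, capture, Unreachable, finish_job, tip_extent gives the robot as it stands. Calls block until the motion is done:
- move_to(position, orientation): joint-space move of the TCP to a pose.
- servo_line(position, max_speed=0.15, ori=None, stop_force=None): straight line of the TCP; ori=None keeps the orientation; max_speed is the mean speed in m/s. With stop_force (N) it stops when the force on the tool has changed by that much, and returns True; else False.
- move_j(angles): joint-space move.
- command_gripper(opening, f_grip=None): finger opening in m; f_grip is the grip in N (None keeps the last); returns when the fingers have stopped.
- sleep(seconds).
- ik(position, orientation): joint angles nearest the present ones, or None.
- get_obs(): the state.
- capture(name): name is "side" or "top"; returns a dict with "color" (400x640x3 uint8, red, green, blue), "fx", "fy", "cx", "cy" (pixels), "R" (3x3) and "t" (3): a world point X has camera coordinates R X + t. Camera axes: x right, y down, z forward; pixel columns grow to the right and rows downward; lengths in m; the calibration is good to about 2 mm. A picture is of the moment at which its call begins. There is no depth.
A pose or a line that the arm cannot do raises Unreachable and nothing moves.
- finish_job(): hands the job in, once; it reports no verdict.
The state is a dict: "time_s": time; "q": joint angles; "dq": joint speeds; "effort": joint torques, N m; "tool_pos": TCP position; "ee_rot": TCP orientation; "force": force on the tool from outside, world axes, zero at the start; "ft_torque": the same for the moment, N m; "finger_gap": finger opening in m.
Only numpy, scipy, OpenCV 4.12 (cv2) and the standard library are available. Lean on these libraries where they do the work, as an engineer would, in place of code of your own. Each camera call takes 0.05 s, during which the arm holds its last target.

## Working session

There is one attempt and no reset: what is moved stays moved. The work goes in short steps, each a Python script; the robot and the scene stay as the last script left them, time stands still between calls to the robot, and variables do not carry over. Pictures are saved under pics/ and viewed, and the job is handed in when it is done.

```bash
ls; mkdir -p pics
python3 - <<'E'
from cell import *
import cv2
for n in("side","top"):
    c=capture(n); cv2.imwrite(f"pics/{n}0.png",c["color"][:,:,::-1]); print(n,c["fx"],c["fy"],c["cx"],c["cy"],c["R"],c["t"])
o=get_obs(); print(o["time_s"],o["tool_pos"],o["ee_rot"],o["force"],o["finger_gap"],tip_extent)
E
```

```text
pics
side 440.6481861404 440.6481861404 324.7180189857083 188.92488904048608 [[ 0.84842047 -0.52930146  0.00476194]
 [-0.36334047 -0.58889557 -0.72193192]
 [ 0.38492391  0.61077162 -0.6919477 ]] [-0.50057633  0.26818148  0.52846378]
top 470.2492587174039 470.2492587174039 315.7552944380205 200.09207531807493 [[-0.02496858 -0.99928214  0.02849152]
 [-0.98946097  0.02063679 -0.14332172]
 [ 0.14263086 -0.03176979 -0.98926595]] [-0.01333051  0.58894994  0.78638361]
0.1 [0.15728383 0.60434625 0.29137174] [-0.55914073  0.55979245  0.43182896 -0.43303326] [-0.62931908 -0.35702594 -0.28953083] 0.08667017658399062 0.0697
```

View pics/side0.png

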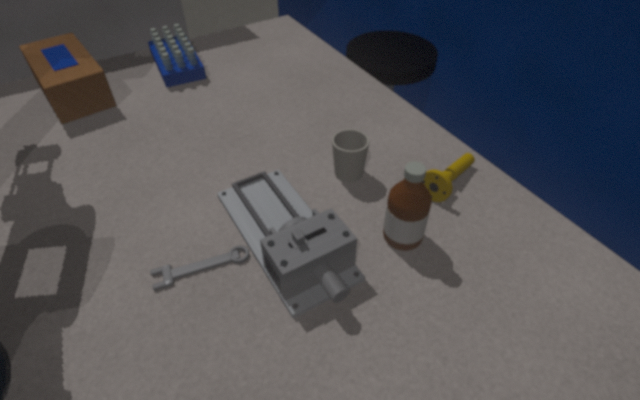

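View pics/top0.png

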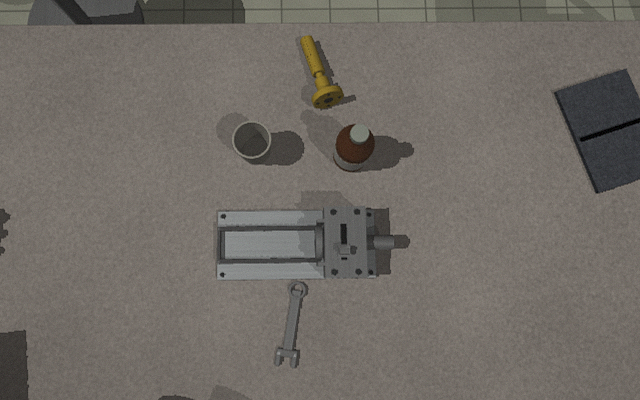

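The fixture lies at about (218–376, 207–280) in the top picture. Its draw direction points image left (world +y), with the tail at (400,241) on the right. I'll enlarge it to measure.

Run:
```python
import cv2
a=cv2.imread("pics/top0.png")[195:290,205:420]; cv2.imwrite("pics/c1.png",cv2.convertScaleAbs(cv2.resize(a,None,fx=3.7,fy=3.7,interpolation=cv2.INTER_CUBIC),alpha=1.4))
a=cv2.imread("pics/side0.png")[160:320,205:375]; cv2.imwrite("pics/c2.png",cv2.convertScaleAbs(cv2.resize(a,None,fx=3.7,fy=3.7,interpolation=cv2.INTER_CUBIC),alpha=1.4))
```

```text
(no output)
```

View pics/c1.png

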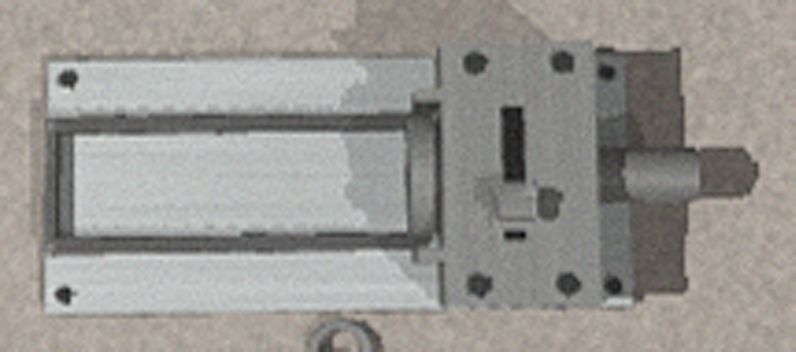

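View pics/c2.png

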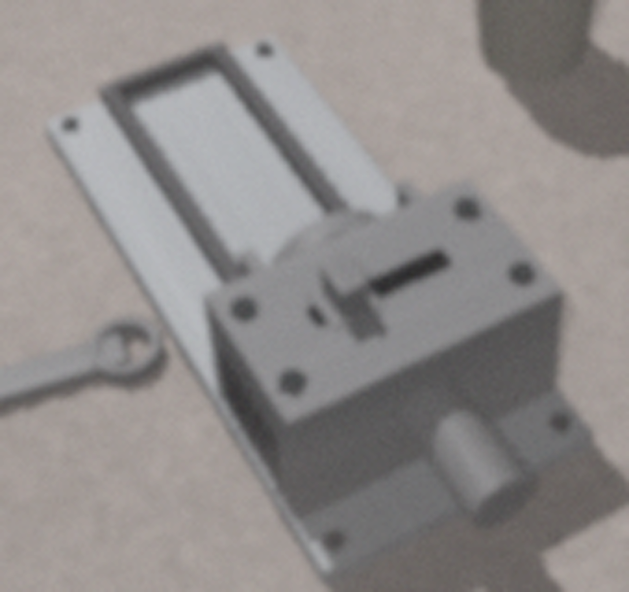

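```bash
cat > vis.py <<'E'
import numpy as np
C={'side':(440.6481861404,324.7180189857083,188.92488904048608,np.array([[ 0.84842047,-0.52930146,0.00476194],[-0.36334047,-0.58889557,-0.72193192],[0.38492391,0.61077162,-0.6919477]]),np.array([-0.50057633,0.26818148,0.52846378])),
'top':(470.2492587174039,315.7552944380205,200.09207531807493,np.array([[-0.02496858,-0.99928214,0.02849152],[-0.98946097,0.02063679,-0.14332172],[0.14263086,-0.03176979,-0.98926595]]),np.array([-0.01333051,0.58894994,0.78638361]))}
def ray(n,u,v,z):
    f,cx,cy,R,t=C[n]; d=R.T@np.array([(u-cx)/f,(v-cy)/f,1]); o=-R.T@t
    return o+d*(z-o[2])/d[2]
def proj(n,X):
    f,cx,cy,R,t=C[n]; c=R@np.asarray(X)+t; return np.array([cx+f*c[0]/c[2],cy+f*c[1]/c[2]])
E
cat > fit.py <<'E'
from vis import *
T=[((47,60),(62,160),12),((44,312),(-62,160),12),((440,44),(60,-30),76),((599,44),(60,-100),76),((602,305),(-60,-100),76),((440,306),(-60,-30),76)]
S=[((48,122),(-62,160),12),((465,183),(60,-30),76),((565,292),(60,-100),76),((285,425),(-60,-100),76),((207,293),(-60,-30),76)]
def fit(P,Q):
    P,Q=np.array(P),np.array(Q); mp,mq=P.mean(0),Q.mean(0); a,b=P-mp,Q-mq
    th=np.arctan2((a[:,0]*b[:,1]-a[:,1]*b[:,0]).sum(),(a*b).sum()); R=np.array([[np.cos(th),-np.sin(th)],[np.sin(th),np.cos(th)]])
    t=mq-R@mp; return th,t,(Q-(P@R.T+t))*1000
for nm,sets in(('top',[('top',T)]),('side',[('side',S)]),('both',[('top',T),('side',S)])):
    P=[];Q=[]
    for n,L in sets:
        for (u,v),p,z in L:
            off=(205,195) if n=='top' else (205,160)
            q=ray(n,u/3.7+off[0],v/3.7+off[1],z/1000); P.append(np.array(p)/1000);Q.append(q[:2])
    th,t,r=fit(P,Q); print(nm,th,t,r.round(1).tolist())
E
python3 fit.py
python3 - <<'E'
from vis import *
for p,z in(((500,200),.093),((537,203),.093)): print(ray('top',p[0]/3.7+205,p[1]/3.7+195,z))
# objects footprint
print('bottle',ray('side',405,240,0),'cap',ray('top',360,133,.15),'beaker rim',ray('top',252,140,.08))
print('wrench',ray('top',298,290,0.005),ray('top',287,360,.005))
print('tail end',ray('top',700/3.7+205,172/3.7+195,.044))
E
```

```text
top -0.01646100105767707 [ 0.51301894 -0.00905636] [[-1.4, 0.5], [0.9, -0.7], [-0.7, 0.8], [-1.1, -2.0], [1.1, -0.6], [1.3, 2.1]]
side -0.01800581053248978 [ 0.51576774 -0.01277977] [[0.4, -1.9], [-2.5, -0.3], [0.4, 0.7], [-0.1, 0.8], [1.8, 0.6]]
both -0.014861723674834999 [ 0.51424883 -0.01073077] [[-2.4, 2.0], [-0.1, 1.0], [-2.0, 2.4], [-2.5, -0.4], [-0.3, 1.2], [0.0, 3.8], [2.4, -3.7], [-1.1, -2.5], [1.6, -1.5], [1.1, -1.0], [3.2, -1.3]]
[ 0.49965969 -0.06300026  0.093     ]
[ 0.49795236 -0.07931376  0.093     ]
bottle [ 0.67930075 -0.1064099   0.        ] cap [ 0.67787787 -0.09546071  0.15      ] beaker rim [0.68901823 0.08066566 0.08      ]
wrench [0.43181397 0.00785673 0.005     ] [0.31160427 0.02949738 0.005     ]
tail end [ 0.5124248  -0.16193874  0.044     ]
```

Only the grey fixture and its steel cartridge match the description. Its tail is at top px (395,241) and its tab at (345,249). The yellow look-alike at top px (320,75) stays untouched; the crop confirms this. The fixture is at about (0.514, -0.011) with yaw of about -0.015. Next I'll move in and touch the tab.

```bash
cat > h.py <<'E'
from cell import *
import numpy as np
from scipy.spatial.transform import Rotation as Ro
TH=-0.0155; O=np.array([0.514,-0.0107])
c,s=np.cos(TH),np.sin(TH)
def quat(sign=1):
    x=np.array([c,s,0])*sign; y=np.array([0,0,-1.]); z=np.cross(x,y)
    q=Ro.from_matrix(np.column_stack([x,y,z])).as_quat(); return [q[3],q[0],q[1],q[2]]
def W(x,y,ztip):  # fixture mm + tip height mm -> TCP world
    return [O[0]+(c*x-s*y)/1e3,O[1]+(s*x+c*y)/1e3,ztip/1e3+tip_extent]
def F():
    o=get_obs(); p=o["tool_pos"]; d=(np.array(p[:2])-O)*1e3
    return np.array([c*d[0]+s*d[1],-s*d[0]+c*d[1],(p[2]-tip_extent)*1e3])
def G(x,y,z,v=.25,**k): return servo_line(W(x,y,z),max_speed=v,**k)
def st(m=''):
    o=get_obs(); print(m,round(o["time_s"],2),F().round(1),np.round(o["force"],1))
E
python3 - <<'E'
from h import *
for s_ in(1,-1): print(s_,ik(W(-50,-62,150),quat(s_)))
E
```

```text
1 [-3.93233942e-01  4.36225698e-01  1.89029601e+00 -4.44089210e-16
  8.15070942e-01 -3.77733942e-01]
-1 [-3.93233942e-01  4.36225698e-01  1.89029601e+00 -4.44089210e-16
  8.15070942e-01  2.76385871e+00]
```

Run:
```python
from h import *
command_gripper(0.0,f_grip=20)
move_to(W(-52,-62,150),quat(1)); st()
G(-52,-62,83,.15); st()
r=G(-30,-62,83,.03,stop_force=2.5); st(r)
```

```text
4.26 [-51.8 -61.4 150.1] [ 0.3  0.4 -0.1]
 4.86 [-51.7 -61.8  83.1] [ 0.8 -0.1 -0. ]
False 5.74 [-30.3 -61.9  82.9] [-0.5 -0.1  0.1]
```

Run:
```python
from h import *
import cv2
print(get_obs()["finger_gap"])
c_=capture("side")["color"][:,:,::-1]; cv2.imwrite("pics/s1.png",cv2.resize(c_[140:330,190:390],None,fx=3,fy=3,interpolation=cv2.INTER_CUBIC))
```

```text
2.429084772928347e-05
```

View pics/s1.png

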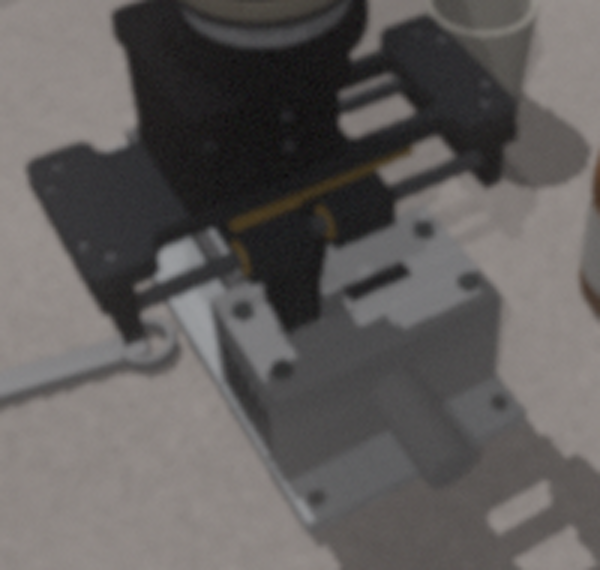

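Run:
```python
from h import *
r=G(-15,-62,83,.03,stop_force=2.5); st(r)
import cv2
c_=capture("side")["color"][:,:,::-1]; cv2.imwrite("pics/s2.png",cv2.convertScaleAbs(cv2.resize(c_[200:270,250:350],None,fx=7,fy=7,interpolation=cv2.INTER_CUBIC),alpha=2))
```

```text
True 6.06 [-28.1 -61.7  82.6] [ 0.6 -0.4  0.5]
```

View pics/s2.png

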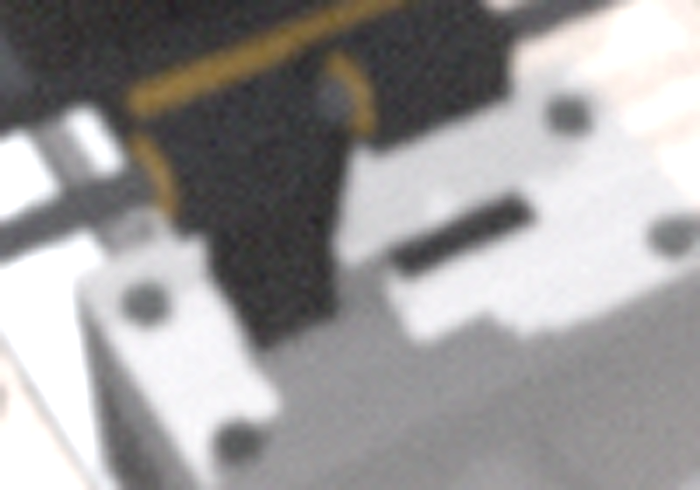

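Contact is at about -28 mm, because the fingers taper so the tip is narrower than the root. Next come slide steps and gentle tail tests.

```bash
cat >> h.py <<'E'
def slide(to):
    G(to,-62,83,.03); st('slid')
    G(to-4,-62,83,.1)
def test(y0,yend,lim=7.):
    G(0,y0,102,.25); G(0,y0,36,.2)
    r=G(0,yend,36,.02,stop_force=lim); st(f'test stop={r}')
    return r
E
python3 - <<'E'
from h import *
slide(-20.5)
G(-24.5,-62,102,.2)
test(-170,-140)
E
```

```text
slid 6.53 [-21.7 -61.4  82.4] [-4.7  1.  -2.5]
test stop=False 9.76 [   0. -140.   36.] [-0.9 -4.6  1.4]
```

Run:
```python
from h import *
import cv2
a=capture("side")["color"][:,:,::-1];b=capture("top")["color"][:,:,::-1]
cv2.imwrite("pics/s3.png",np.hstack([cv2.resize(a[150:310,200:380],(400,356)),cv2.resize(b[190:300,200:420],(400,200))[:,:].copy() if 0 else cv2.copyMakeBorder(cv2.resize(b[190:300,200:420],(400,200)),0,156,0,0,cv2.BORDER_CONSTANT)]))
st()
```

```text
9.86 [ 1.0e-01 -1.4e+02  3.6e+01] [ 0.6 -3.9  2.3]
```

View pics/s3.png

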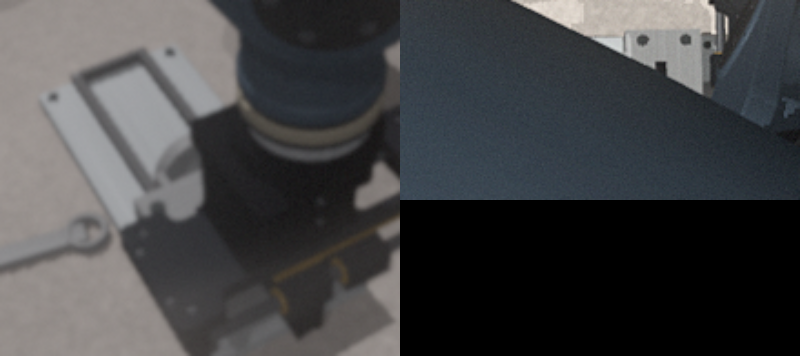

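The side picture (left half, px ~(175,165)) shows the collar standing out beyond the cheeks, so the shaft is free. I'll push it on to nearly flush.

Run:
```python
from h import *
r=G(0,-111.5,36,.03,stop_force=6); st(r)
G(0,-150,36,.2); G(0,-150,130,.3); G(0,-90,130,.3)
G(-0,-220,200,.4)
import cv2
a=capture("side")["color"][:,:,::-1];b=capture("top")["color"][:,:,::-1]
cv2.imwrite("pics/s4.png",np.hstack([cv2.resize(a[150:310,200:380],(400,356)),cv2.copyMakeBorder(cv2.resize(b[190:300,200:420],(400,200)),0,156,0,0,cv2.BORDER_CONSTANT)]))
cv2.imwrite("pics/s4t.png",b);cv2.imwrite("pics/s4s.png",a)
st()
```

```text
False 10.96 [  -0.2 -111.2   35.9] [-0.8 -2.1  2. ]
 12.73 [  -1.2 -219.4  198.6] [-0.5  0.2 -0.1]
```

View pics/s4.png

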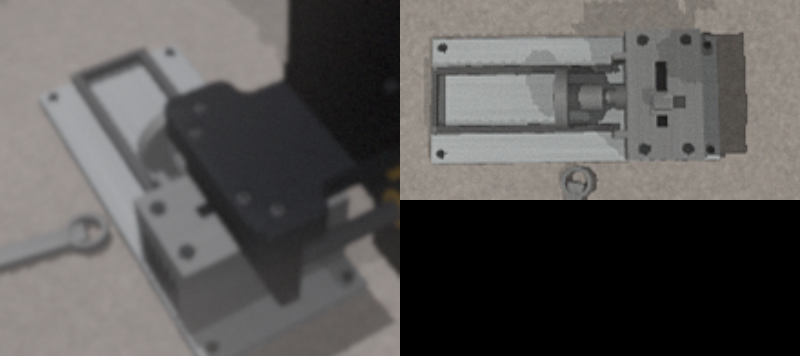

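Run:
```python
import cv2
from vis import *
b=cv2.imread("pics/s4t.png")[205:285,270:370]; cv2.imwrite("pics/c5.png",cv2.convertScaleAbs(cv2.resize(b,None,fx=7,fy=7,interpolation=cv2.INTER_CUBIC),alpha=1.6))
# predicted pixels
TH=-0.0155; c,s=np.cos(TH),np.sin(TH)
def P(x,y,z): return (proj('top',[.514+(c*x-s*y)/1e3,-.0107+(s*x+c*y)/1e3,z/1e3])-[270,205])*7
for n,p in dict(top_rear=(0,23,74),left=(30,23,44),right=(-30,23,44),cheekR=(36,-18,76),cheekL=(-36,-18,76)).items(): print(n,P(*p).round())
```

```text
top_rear [168. 257.]
left [170. 143.]
right [171. 386.]
cheekR [338. 105.]
cheekL [341. 408.]
```

View pics/c5.png

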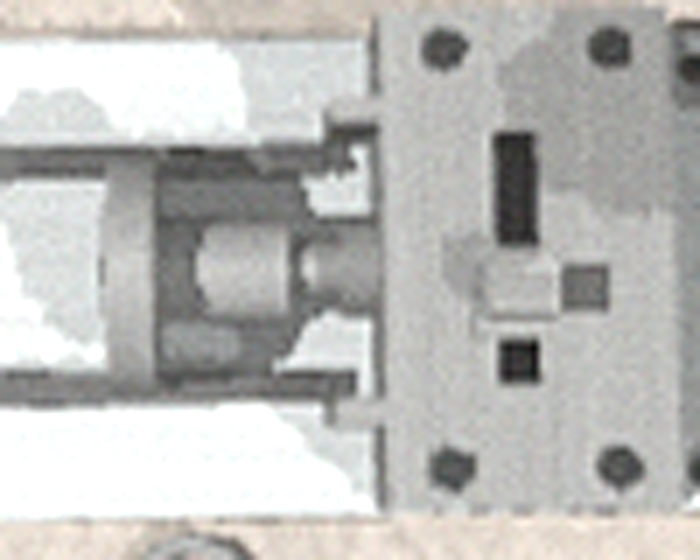

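Measured: the collar's rear edge is at crop px x=155 and the cheek ends at x=328, a gap of about 42 mm as specified. My frame sits about 0–3 mm off in y, which is within the margin. Next I straddle the shaft behind the collar.

Run:
```python
from h import *
command_gripper(0.038,f_grip=20)
G(-1,-100,170,.3); G(-1,4,140,.3)
r=G(-1,4,34,.12,stop_force=6); st(r)
if not r:
    r=G(-1,60,34,.05,stop_force=9); st(r)
import cv2
a=capture("side")["color"][:,:,::-1]; cv2.imwrite("pics/s6.png",cv2.resize(a[130:310,190:390],None,fx=3,fy=3))
```

```text
False 15.74 [-0.5  3.7 34.5] [ 0.  -0.1  0.7]
False 17.01 [-1.3 60.3 33.7] [-0.4 -0.8  0. ]
```

View pics/s6.png

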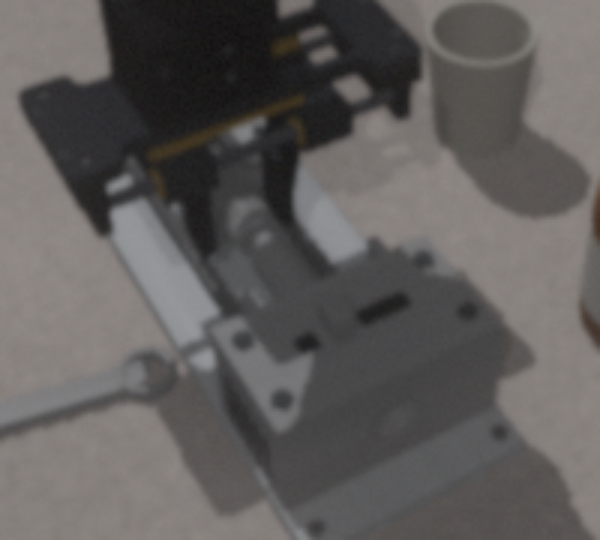

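The fingers straddle the shaft at px (200–290, 200), the collar is moving ahead of them, and the fixture is in place. I'll continue the draw.

Run:
```python
from h import *
r=G(-1,107,34,.05,stop_force=9); st(r)
sleep(.3); G(-1,100,34,.08); st()
G(-1,100,150,.2); G(-1,-150,220,.4)
sleep(.3)
import cv2
a=capture("side")["color"][:,:,::-1];b=capture("top")["color"][:,:,::-1]
cv2.imwrite("pics/t7.png",b);cv2.imwrite("pics/s7.png",a)
st()
cv2.imwrite("pics/s8.png",np.vstack([cv2.resize(b[195:290,205:420],None,fx=3,fy=3),cv2.resize(a[150:310,200:415],None,fx=3,fy=3)[:310]]))
```

```text
False 18.15 [ -1.  107.1  34.1] [-0.6 -0.2 -0.3]
 18.7 [-0.9 99.5 34. ] [-0.7  0.3 -0.3]
 20.63 [  -1.  -148.9  219.8] [ 0.2 -0.3  0.3]
```

View pics/s8.png

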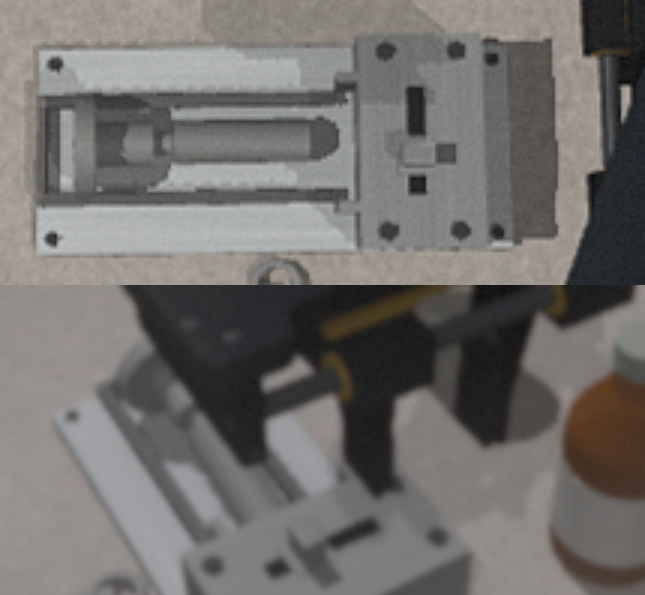

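Run:
```python
from vis import *
O=np.array([.513,-.0085]);TH=-.0165;c,s=np.cos(TH),np.sin(TH)  # top-only fit
def f(u,v,z):
    d=(ray('top',u/3+205,v/3+195,z/1e3)[:2]-O)*1e3; return np.round([c*d[0]+s*d[1],-s*d[0]+c*d[1]],1)
print('tail top edge',f(310,141,38),'shaft edges at tail',f(305,123,25),f(305,160,25))
print('collar top rear',f(95,143,72),'front',f(77,143,72),'sides',f(86,96,42),f(86,190,42))
print('fence inner top',f(60,150,22),'block front',f(357,145,76))
import cv2
a=cv2.imread('pics/top0.png').astype(int);b=cv2.imread('pics/t7.png').astype(int)
def sh(r):
    y0,y1,x0,x1=r; A=a[y0:y1,x0:x1].mean(2).astype(np.float32);B=b[y0:y1,x0:x1].mean(2).astype(np.float32)
    return cv2.phaseCorrelate(A,B,cv2.createHanningWindow(A.shape[::-1],cv2.CV_32F))
for n,r in dict(block=(200,290,325,378),tray=(200,290,208,240),beaker=(115,165,225,280),bottle=(115,175,325,385),wrench=(280,370,265,310)).items(): print(n,sh(r))
```

```text
tail top edge [ 2.4 -3.6] shaft edges at tail [13.8 -0.9] [-8.  -0.7]
collar top rear [  0.3 116.5] front [  0.3 126.5] sides [ 29.2 126.3] [-25.  125.4]
fence inner top [ -1.  143.9] block front [ -2.1 -29.2]
block ((-0.040327434882392765, -0.214460687839356), 0.5781657065874265)
tray ((0.028354467332967204, -0.11343033519816714), 0.938647484448221)
beaker ((-0.20394419416376408, -0.11650455894416822), 0.8264054183959961)
bottle ((-0.0962331991632972, 0.003545455601386749), 0.9127362092336019)
wrench ((0.4389388022784537, 0.06842359204097903), 0.9752851198926384)
```

All checks agree, so I'm handing it in.

Run:
```python
from h import *
st(); finish_job()
```

```text
20.63 [  -1.  -148.9  219.8] [ 0.2 -0.3  0.3]
the job is handed in; nothing more can be done
```

The steel cartridge is fully out of the bore and lies released in the tray between the rails. I handed the job in at 20.6 s of the 72 s allowed, and no verdict was reported.

**What I did:** I slid the lock bar about 7 mm and gave the tail a gentle push of about 4.6 N. The shaft was already free at that first test. I pushed the tail to within about 2 mm of flush, lowered the open fingers on either side of the shaft behind the collar, and drew it out. No guarded push or pull stopped on force, except where I meant to touch the tab. I then backed off, lifted clear and parked away from everything.

**Last checks (top camera):**

| Check | Measured | Limit |
|---|---|---|
| Tail y | about -4 mm | above -29 mm |
| Collar y | about 117 mm | below 143 mm |
| Sideways offset of collar and tail | within about 3 mm of the middle line | 12 mm collar, 20 mm tail |
| Shift of fixture, bottle, beaker and wrench | under 0.5 px, roughly 1 mm | 15 mm fixture, 20 mm the rest |

**What disagreed or was not measured:**
- **Camera disagreement:** the two camera views placed the fixture about 4 mm apart in y. In the final picture the end fence read y 144 mm instead of the nominal 152 mm. Both are within the margins I used.
- **Tab contact:** I touched the tab about 8 mm later than calculated because the fingers taper towards the tips.
- **Tail height:** I did not measure it directly. I took it as down on the floor because the tail is about 25 mm clear of the bore.

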